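# Slide the parts carton round the standing things and seat it in the bay

## Task

Push the square parts carton along the desk, without lifting or tipping it and without touching the oil filter, the brown bottle or the yellow tub that stand about its path, into the bay between the two low aluminium rails. There press it home against the sprung rubber pad with a steady push of about 10 N for a moment, never so hard that the carton is crushed (20 N), then let go and leave it standing there in the bay.

Things in the scene. Friction and masses are not known exactly. Their poses are not given: they have to be found in the camera images.
- carton: Closed black cardboard box, 90 mm (its x) by 84 mm (its y), 90 mm tall, 0.4 to 0.7 kg, too wide to grip, so it is pushed on its faces; origin at the centre of its underside, z up. It starts left of the bay, on the robot's side of the bay's centre line or just on it, and goes into the bay with its -y face (90 mm wide) first. Sliding friction on the desk is about 2 to 5 N.
- bay_stop: The bay's fixed stop: an aluminium upright on a steel foot that carries a brass bush and a sprung rubber pad facing the bay's mouth. Origin on the desk, on the bay's centre line; +x of this frame points into the bay (the way of the last push, toward the robot's right). The upright stands at x = 88 to 108 mm. The bush is set by hand to another place each time.
- pad_middle (a point): A point fixed on the stop, at the middle of the places where the face of the free pad (46 mm wide, 40 tall, 34 mm up) may stand: x = +28 mm, z = 34 mm in the stop's frame. The true face lies up to 12 mm either way along x, is not reported and must be felt. The pad yields 1 mm per 2 N, for 15 mm. Friction of the carton adds to what fingers feel; let go, the carton springs back a few mm.
- guide: The bay's two fixed aluminium rails, 28 mm tall, on the same origin and axes as the stop: straight inner faces at y = +50 and -50 mm from x = -33 to +77 mm, so the carton has 5 mm of play each side; flared mouths begin at x = -60 mm (inner edges there about 60 mm from the centre line, outer ones 70 mm). The carton may rub on the rails.
- oil_filter: Dark grey upright cylinder, 79 mm across, 84 mm tall, fixed, on the robot's side of the way, before the bay's mouth; origin at the centre of its foot. Not to be touched.
- brown_bottle: Small brown bottle with black cap, 33 mm across, 68 mm tall, fixed, on the far side of the way, near the carton's start; origin at the centre of its foot. Not to be touched.
- grease_tub: Low yellow tub, 57 mm across, 36 mm tall, fixed, on the far side of the way, before the bay's mouth; origin at the centre of its foot. Not to be touched.

How it is judged (in metres and radians):
On the way, in this order (a step that is already met when the one before it is completed fails the run):
1. the carton has been slid into the mouth of the bay, on the desk and in line with the rails (x of carton in the frame of bay_stop above -0.07 m and y of carton in the frame of bay_stop between -0.009 and 0.009 m and angle between the y axis of carton and the x axis of bay_stop, either way round below 0.09 rad).
2. the carton is pressed against the pad with 5 to 18 N for 0.3 s (contact force between carton and bay_stop between 5 and 18 N and y of carton in the frame of bay_stop between -0.009 and 0.009 m and angle between the y axis of carton and the x axis of bay_stop, either way round below 0.09 rad), for 0.3 s.
At the end, for the whole second after the job is handed in: The carton stands flat and at rest in the bay, its centre within 9 mm of the rails' centre line and 0.09 rad (5 degrees) of their direction, beyond x = -32 mm of the stop's frame, let go (x of carton in the frame of bay_stop above -0.032 m and linear speed of carton below 0.01 m/s and height (world z) of carton below 0.004 m and angle between carton's own z axis and vertical below 0.05 rad and y of carton in the frame of bay_stop between -0.009 and 0.009 m and angle between the y axis of carton and the x axis of bay_stop, either way round below 0.09 rad); the robot touches nothing.
It fails at once if the oil filter is touched by the carton or the robot (contact force between anything else and oil_filter above 0.5 N).
It fails at once if the brown bottle is touched by the carton or the robot (contact force between anything else and brown_bottle above 0.5 N).
It fails at once if the grease tub is touched by the carton or the robot (contact force between anything else and grease_tub above 0.5 N).
It fails at once if the carton is lifted by more than 12 mm or tipped by more than 0.15 rad (height (world z) of carton above 0.012 m or angle between carton's own z axis and vertical above 0.15 rad).
It fails at once if the carton is crushed: over 20 N against the pad, or over 30 N between it and the robot (contact force between carton and bay_stop above 20 N or contact force between any of the fingers, the arm and carton above 30 N).
It also fails if it takes over 72 s, if anything falls off the work surface, if the arm or the gripper's body presses on something with over 40 N, if the wrist force passes 120 N, or if a joint passes its speed limit or range.

## Robot

A 7-joint arm with a two-finger parallel gripper is mounted at the origin on the work surface; the furniture and walls round the work are solid. World frame = base frame: x ahead of the robot, y to its left, z up, the work surface at z = 0. Lengths are in mm, angles in rad, forces in N, time in s.
With the tool pointing down it reaches from about 400 to 875 mm from the base axis. Payload 4.4 kg.
Tool frame: the origin (TCP) lies midway between the tips of the shut fingers; the grasp point (between the pads) lies 19 mm behind it (ctrl.pinch_z is the distance from the TCP to the grasp point, in mm); z points along the fingers, y is the line along which they close (so a half turn about z gives the same grasp; the last joint's range is limited). The gripper opens to 85 mm and grips with 20 to 120 N. Pads are 22 mm wide; open, the fingers measure 114 mm over their backs; the gripper's body (76 mm by 85 mm) begins 54 mm behind the grasp point. The pads swing forward as they close: fully open they stand 13 mm farther back than shut.
Start: joints at [1.254, 0.628, 0.038, 1.517, -0.027, 0.996, -0.02], TCP at [161.344, -629.671, 231.313] pointing down, gripper open.
Joint ranges: [-3.06, 3.06], [-0.37, 2.12], [-1.25, 1.32], [0.18, 2.47], [-1.1, 4.24], [0.23, 1.98], [-2.94, 2.94]. Speed limits (rad/s): [2.57, 2.57, 3.14, 3.14, 3.14, 3.14, 3.14].

## Interface

Orientations are given as [roll, pitch, yaw] about the fixed x, y, z axes, in that order (R = Rz(yaw) Ry(pitch) Rx(roll)).
In Python, from cell import read_state, cams, order, ctrl gives the robot as it stands.
- The arm moves only by the tool move_arm, never from a script. Its argument "targets" is text: rows parted by semicolons, each of 7 numbers parted by spaces: the gripper's target within -1 to 1 (fully open at 1, half-way at 0, shut at -1), then the shift along the tool's x, y, z in cm, then the turn, a rotation vector about the tool's x, y, z in degrees. A call has 1 to 5 rows; each row shifts and turns the commanded pose from where the row before left it, along the tool's axes as they then stand; what a row does not reach is not made up. A row lasts 1/12 s, in which the tool goes at most 41.7 mm and 7.16 degrees, less where a joint would pass 70% of its speed; a pose out of reach is approached as far as the arm can. A call with a gripper value outside its range is refused whole. The fingers move at their own pace and stop on an object; the grip force is fixed at half the most. Time passes only in rows, so rows that do not move let the fingers close. It gives the time, the measured TCP pose, the force, the opening and the grip force at its end, in the units of the state.
- read_state(): the state, without advancing time (a new reading comes with each control period).
- cams.get_image(name): name is "scene" or "top" or "wrist"; returns a dict with "color" (480x640x3 uint8, red, green, blue), "fovy" (degrees; the focal length in pixels is half the picture's height over the tangent of half this angle, whatever the lens; pixels are square), "cx", "cy" (the principal point, pixels), "k1" (the pictures are not rectified: a ray, as slopes to the right and down, at radius r is drawn at 1 + k1 r^2 times it, then the intrinsics apply), "rvec" (rotation vector, rad) and "tvec" (3), from world to camera coordinates, as OpenCV has them. Camera axes: x right, y down, z forward; pixel columns grow to the right and rows downward; lengths in mm; the calibration is good to about 2 mm. A picture is of the moment at which its call begins. There is no depth.
- order.finish_job(): hands the job in; it is judged then, once.
The state is a dict: "clock": time; "qpos": joint angles; "qd": joint speeds; "tau": joint torques, N m; "eef_pos": TCP position; "tool_rot": TCP orientation; "force": force on the tool from outside, world axes, zero at the start; "torque": the same for the moment, N m; "width": finger opening in mm; "gripper_force": force on a finger pad.
Only numpy, scipy, OpenCV 4.12 (cv2) and the standard library are available. Lean on these libraries where they do the work, as an engineer would, in place of code of your own. Each camera call takes 0.05 s, during which the arm holds its last target. There are 200 camera calls.

## Working session

There is one attempt and no reset: what is moved stays moved. The work goes in short steps, Python scripts to look and compute and a tool call to move; the robot and the scene stay as the last step left them, time stands still between calls to the robot, and variables do not carry over. Pictures are saved under pics/ and viewed, at most 10 in all, crops included, and the job is handed in when it is done.

Besides the shell and the picture viewer there is one more tool, called as name(argument=value, ...), one argument or row to a line, values as JSON. move_arm: Moves the arm, as the interface text tells. Its arguments: {"type":"object","properties":{"targets":{"type":"string"}},"required":["targets"]}

```bash
mkdir -p pics; ls; python3 - <<'E'
from cell import read_state, cams, order, ctrl
import cv2,json,numpy as np
s=read_state(); print(s)
for n in("scene","top"):
    d=cams.get_image(n); cv2.imwrite(f"pics/{n}0.png",d["color"][:,:,::-1])
    np.save(f"pics/{n}0.npy",d,allow_pickle=True)
    print(n,{k:v for k,v in d.items() if k!="color"})
E
```

```text
pics
{'clock': 0.0, 'qpos': array([ 1.25418107,  0.62937969,  0.03843982,  1.51841119, -0.02696533,
        0.99630123, -0.01996208]), 'qd': array([ 0.0002259 , -0.00051363, -0.00091061,  0.00049935, -0.00131822,
        0.0001226 ,  0.00180022]), 'tau': array([-3.63672689e-04, -5.63413882e+01,  1.22676082e+00, -1.93448049e+01,
        1.12060021e-02,  1.04772786e-02, -3.97123102e-06]), 'eef_pos': array([ 161.18168942, -629.02377326,  230.35351579]), 'tool_rot': array([-3.13961198e+00,  5.66467147e-05,  2.50872848e-01]), 'force': array([-1.1216618 , -0.32340897,  0.41054795]), 'torque': array([-0.02299931,  0.02875324, -0.00349566]), 'gripper_force': 0.0, 'width': 85.44967046234132}
scene {'fovy': 57.41678071207885, 'cx': 318.1916428071512, 'cy': 240.75358493212653, 'k1': -0.03623878580019726, 'rvec': array([ 0.79517526, -2.58020344,  1.05665018]), 'tvec': array([334.1160512 , 264.13893602, 645.31089409])}
top {'fovy': 48.24199635568595, 'cx': 327.63910937564185, 'cy': 237.34896482176072, 'k1': -0.039233109593213945, 'rvec': array([ 2.1745369 , -2.17173051,  0.12069751]), 'tvec': array([-112.4657269 ,  452.47360097,  858.05836814])}
```

View pics/top0.png

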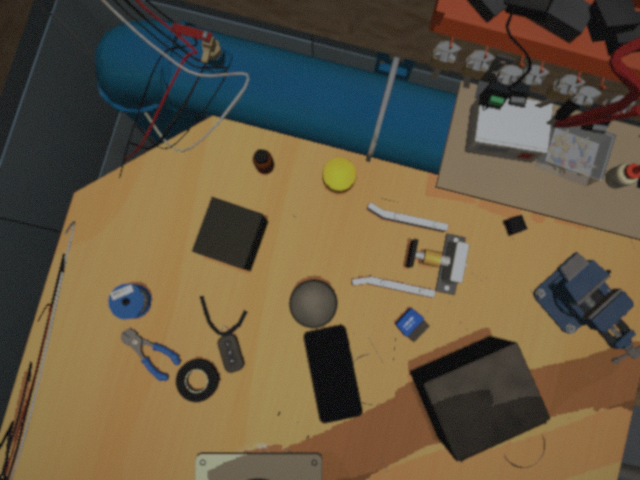

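View pics/scene0.png

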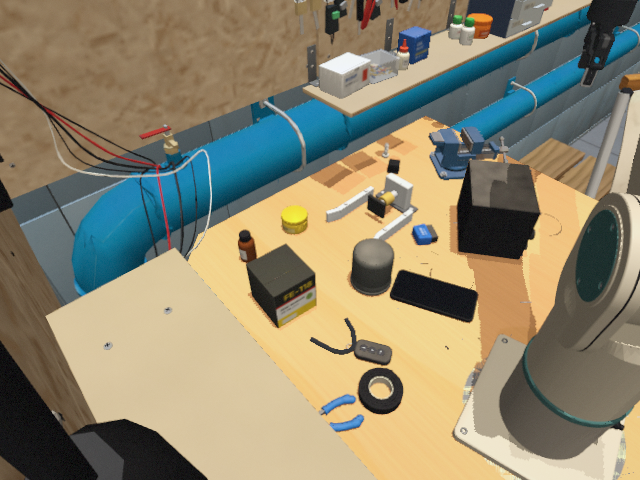

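Top view: carton at about (230,234), bottle (263,161), tub (339,174), filter (313,303), rails (370-447, 207-230) and (353-435, 280-295), pad (411,253), stop (453,262). I'll zoom in to get edges.

```bash
cat > h.py <<'E'
import numpy as np,cv2
def cam(d):
    f=240/np.tan(np.radians(d["fovy"])/2); R=cv2.Rodrigues(np.array(d["rvec"]))[0]
    return f,R,np.array(d["tvec"])
def px2w(d,uv,z):
    f,R,t=cam(d); out=[]
    for u,v in np.atleast_2d(uv):
        a=np.array([(u-d["cx"])/f,(v-d["cy"])/f]); s=a.copy()
        for _ in range(20): s=a/(1+d["k1"]*(s@s))
        r=R.T@np.array([s[0],s[1],1]); c=-R.T@t
        out.append((c+r*(z-c[2])/r[2])[:2])
    return np.array(out)
E
python3 - <<'E'
import numpy as np,cv2
from h import *
for n in("top",):
    d=np.load(f"pics/{n}0.npy",allow_pickle=True).item()
    im=d["color"]; c=im[140:335,180:480]
    c=np.clip(c.astype(float)*1.5,0,255).astype(np.uint8)
    cv2.imwrite("pics/crop1.png",cv2.resize(c,(780,507),interpolation=cv2.INTER_CUBIC)[:,:,::-1])
    g=cv2.cvtColor(im,cv2.COLOR_RGB2HSV)
    m=((g[...,2]<75)&(g[...,1]<140)).astype(np.uint8); m[:,:180]=0;m[:190]=0;m[280:]=0;m[:,280:]=0
    cs=cv2.findContours(m,0,2)[0]; k=max(cs,key=cv2.contourArea); print("carton",cv2.minAreaRect(k),cv2.approxPolyDP(k,3,True)[:,0].tolist())
    m=((g[...,2]>140)&(g[...,1]<60)).astype(np.uint8)*1; m[:195]=0;m[305:]=0;m[:,:345]=0;m[:,475:]=0
    for k in cv2.findContours(m,0,2)[0]:
        if cv2.contourArea(k)>60: print("al",cv2.approxPolyDP(k,1.5,True)[:,0].tolist())
    m=((g[...,0]>22)&(g[...,0]<35)&(g[...,1]>170)&(g[...,2]>120)).astype(np.uint8);m[:150]=0;m[200:]=0;m[:,:310]=0;m[:,370:]=0
    k=max(cv2.findContours(m,0,2)[0],key=cv2.contourArea);c,r=cv2.minEnclosingCircle(k);print("tub",c,r,px2w(d,[c],36))
    m=((g[...,1]<110)&(g[...,2]<130)).astype(np.uint8);m[:270]=0;m[330:]=0;m[:,:280]=0;m[:,342:]=0
    k=max(cv2.findContours(m,0,2)[0],key=cv2.contourArea);c,r=cv2.minEnclosingCircle(k);print("filt",c,r,px2w(d,[c],70))
E
```

```text
carton ((230.63336181640625, 233.56324768066406), (61.22105407714844, 57.374359130859375), 19.025604248046875) [[212, 198], [193, 250], [250, 269], [267, 222], [265, 218]]
al [[353, 279], [354, 284], [369, 282], [428, 296], [434, 295], [433, 290], [375, 277]]
al [[459, 242], [451, 278], [460, 282], [466, 265], [468, 244]]
al [[368, 205], [387, 217], [435, 226], [446, 230], [447, 228], [445, 223], [382, 210], [372, 203]]
tub (338.926513671875, 174.10519409179688) 16.39594078063965 [[ 555.82608679 -130.22896249]]
filt (313.11016845703125, 303.56781005859375) 24.16120147705078 [[345.37674407 -89.19638931]]
```

View pics/crop1.png

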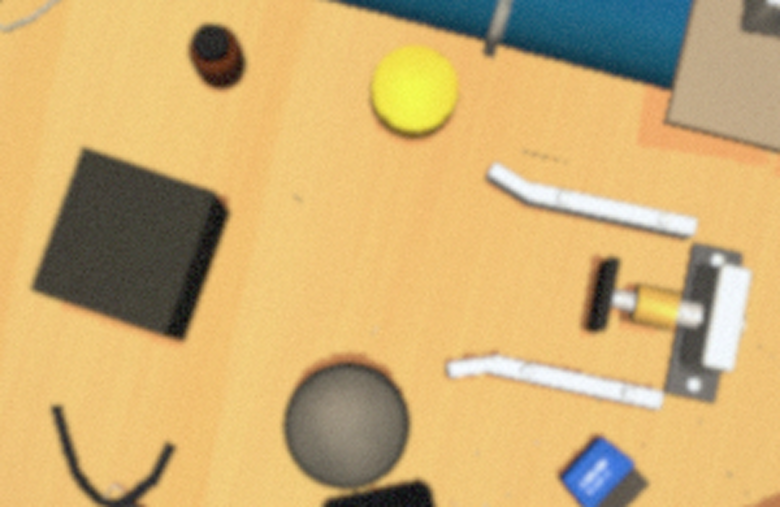

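Crop (scale 2.6, offset 180,140): carton top corners at (83,149),(216,193),(167,335),(33,290); the -y face is not yet identified. Bottle cap (212,41), rails (533-695, 190-226) and (495-660, 362-400), pad (600,294).

```bash
python3 - <<'E'
import numpy as np
from h import *
d=np.load("pics/top0.npy",allow_pickle=True).item()
f,R,t=cam(d); print("cam",-R.T@t)
W=lambda a,z:px2w(d,[[180+x/2.6,140+y/2.6] for x,y in a],z)
C=W([(83,149),(216,193),(167,335),(33,290)],90)
print("carton",C.round(0).tolist(),"mid",C.mean(0),"sides",[np.linalg.norm(C[i]-C[(i+1)%4]).round(1) for i in range(4)],"ang",[np.degrees(np.arctan2(*(C[(i+1)%4]-C[i])[::-1])).round(1) for i in range(4)])
print("bottle",W([(212,41)],68),"tub",W([(415,88)],36),"filter",W([(347,425)],80))
U=px2w(d,[[382,210],[445,223]],28);L=px2w(d,[[369,282],[428,296]],28)
u=W([(533,197),(692,232)],28); l=W([(495,357),(660,394)],28)
for n,a in(("Uo",U),("Lo",L),("u",u),("l",l)):
    v=a[1]-a[0]; print(n,a.round(1).tolist(),np.linalg.norm(v),np.degrees(np.arctan2(v[1],v[0])))
print("mouth tips",W([(491,172),(448,369)],28).round(1).tolist(),"straight ends",W([(693,226),(661,400)],28).round(1).tolist(),"pad top",W([(590,258),(618,262),(605,330),(585,325)],54).round(1).tolist())
E
```

```text
cam [ 362.71912436 -104.15178276  900.68435392]
carton [[507.0, 66.0], [481.0, -13.0], [398.0, 15.0], [424.0, 93.0]] mid [452.47066358  40.36033253] sides [np.float64(83.0), np.float64(87.7), np.float64(82.9), np.float64(87.7)] ang [np.float64(-108.3), np.float64(161.8), np.float64(71.7), np.float64(-18.1)]
bottle [[578.04179516  -6.46768551]] tub [[ 556.26305221 -131.36169408]] filter [[345.74660278 -89.91009923]]
Uo [[497.6, -201.4], [476.3, -305.2]] 105.99403109334308 -101.62101461228698
Lo [[379.4, -179.1], [356.7, -274.9]] 98.47446841950779 -103.3071556730088
u [[488.0, -206.2], [465.9, -306.9]] 103.05013264220624 -102.383143119882
l [[387.0, -181.4], [363.9, -284.6]] 105.74233189361667 -102.60025092261472
mouth tips [[504.0, -179.7], [379.5, -152.0]] straight ends [[469.8, -307.6], [360.2, -285.2]] pad top [[446.7, -237.8], [444.3, -254.9], [402.7, -246.3], [405.7, -234.1]]
```

```bash
cat >> h.py <<'E'
from scipy.spatial.transform import Rotation as Ro
E_=np.array([np.cos(np.radians(-102.5)),np.sin(np.radians(-102.5))]); N_=np.array([-E_[1],E_[0]])
SO,NO=124.5,468.9   # stop origin along E_,N_
def bay2w(x,y): return (x+SO)*E_+(y+NO)*N_
def w2bay(p): return np.array([p[0]*E_[0]+p[1]*E_[1]-SO,p[0]*N_[0]+p[1]*N_[1]-NO])
def plan(pos,yaw,g,tilt=0,step=40,start=None,deg=7):
    """rows to world pos; tilt: deg about tool y from pointing down"""
    from cell import read_state
    if start is None:
        s=read_state(); p=np.array(s["eef_pos"]); R=Ro.from_euler("xyz",s["tool_rot"])
    else: p,R=start
    T=Ro.from_euler("xyz",[np.pi,0,np.radians(yaw)])*Ro.from_rotvec([0,np.radians(tilt),0])
    w=(R.inv()*T).as_rotvec(degrees=True)
    n=int(max(1,np.ceil(np.linalg.norm(np.array(pos)-p)/step),np.ceil(np.linalg.norm(w)/deg)))
    rows=[]
    for i in range(n):
        d=R.inv().apply((np.array(pos)-p)/(n-i)).round()/10
        k=((R.inv()*T).as_rotvec(degrees=True)/(n-i)).round(1)
        rows.append(" ".join(f"{v:g}" for v in [g,*(d+0.),*(k+0.)]))
        p=p+R.apply(d*10); R=R*Ro.from_rotvec(k,degrees=True)
    for i in range(0,n,5): print("; ".join(rows[i:i+5]))
    print("--"); return p,R
def st():
    from cell import read_state
    s=read_state(); print("t%.2f"%s["clock"],"pos",s["eef_pos"].round(1),"rot",np.degrees(s["tool_rot"]).round(1),"F",s["force"].round(1),"w%.0f"%s["width"],"bay",w2bay(s["eef_pos"]).round(1),"q",s["qpos"].round(2))
E
python3 - <<'E'
from h import *
s=plan([500,-300,230],90,-1)
s=plan([400,60,200],167.5,-1,start=s)
E
```

```text
-1 3.4 -2 0 0 0 -6.3; -1 3.6 -1.6 0 0 0 -6.3; -1 3.8 -1.2 0 0 0 -6.3; -1 3.9 -0.7 0 0 0 -6.3; -1 3.9 -0.3 0 0 0 -6.3
-1 3.9 0.1 0 0 0 -6.3; -1 3.9 0.6 0 0 0 -6.3; -1 3.8 1 0 0 0 -6.3; -1 3.7 1.4 0 0 0 -6.3; -1 3.5 1.8 0 0 0 -6.3
-1 3.3 2.1 0 0 0 -6.3; -1 3 2.5 0.1 0 -0.1 -6.3
--
-1 3 -0.8 0.2 0 0 -6.5; -1 3.1 -0.5 0.3 0 0 -6.5; -1 3.1 -0.1 0.2 0 0 -6.5; -1 3.1 0.2 0.3 0 0 -6.4; -1 3.1 0.6 0.2 0 0 -6.5
-1 3 0.9 0.3 0 0 -6.4; -1 2.9 1.2 0.2 0 0 -6.5; -1 2.7 1.5 0.3 0 0 -6.4; -1 2.5 1.8 0.2 0 0 -6.5; -1 2.3 2.1 0.3 0 0 -6.4
-1 2 2.4 0.2 0 0 -6.5; -1 1.8 2.5 0.3 0 0 -6.4
--
```

move_arm(
  targets="-1 3.4 -2 0 0 0 -6.3; -1 3.6 -1.6 0 0 0 -6.3; -1 3.8 -1.2 0 0 0 -6.3; -1 3.9 -0.7 0 0 0 -6.3; -1 3.9 -0.3 0 0 0 -6.3",
)

```text
clock: 0.52
eef_pos: [303.7, -490.1, 231.1]
tool_rot: [-3.141, -0.0, 0.806]
force: [-0.3, 0.4, -1.2]
width: 25.5
gripper_force: 0.0
```

move_arm(
  targets="-1 3.9 0.1 0 0 0 -6.3; -1 3.9 0.6 0 0 0 -6.3; -1 3.8 1 0 0 0 -6.3; -1 3.7 1.4 0 0 0 -6.3; -1 3.5 1.8 0 0 0 -6.3",
)

```text
clock: 0.93
eef_pos: [445.3, -353.9, 231.1]
tool_rot: [-3.141, -0.0, 1.356]
force: [0.4, -0.5, 1.2]
width: -0.2
gripper_force: 0.0
```

move_arm(
  targets="-1 3.3 2.1 0 0 0 -6.3; -1 3 2.5 0.1 0 0 -6.3; -1 3 -0.8 0.2 0 0 -6.5; -1 3.1 -0.5 0.3 0 0 -6.5; -1 3.1 -0.1 0.2 0 0 -6.5",
)

```text
clock: 1.35
eef_pos: [479.8, -214.0, 226.3]
tool_rot: [3.134, 0.01, 1.913]
force: [0.2, 1.1, -0.2]
width: -0.1
gripper_force: 0.0
```

move_arm(
  targets="-1 3.1 0.2 0.3 0 0 -6.4; -1 3.1 0.6 0.2 0 0 -6.5; -1 3 0.9 0.3 0 0 -6.4; -1 2.9 1.2 0.2 0 0 -6.5; -1 2.7 1.5 0.3 0 0 -6.4",
)

```text
clock: 1.77
eef_pos: [432.7, -59.0, 210.2]
tool_rot: [-3.142, 0.0, 2.478]
force: [-0.4, 0.2, -0.1]
width: 0.1
gripper_force: 0.0
```

move_arm(
  targets="-1 2.5 1.8 0.2 0 0 -6.5; -1 2.3 2.1 0.3 0 0 -6.4; -1 2 2.4 0.2 0 0 -6.5; -1 1.8 2.5 0.3 0 0 -6.4; -1 0 0 0 0 0 0",
)

```text
clock: 2.18
eef_pos: [398.2, 64.5, 200.4]
tool_rot: [3.138, -0.001, 2.936]
force: [0.6, -0.2, -0.7]
width: -0.1
gripper_force: 0.0
```

```bash
python3 - <<'E'
from h import *
st()
s=plan([386,51,120],167.5,-1)
s=plan([386,51,32],167.5,-1,start=s)
E
```

```text
t2.18 pos [398.2  64.5 200.4] rot [179.8  -0.  168.2] F [ 0.6 -0.2 -0.7] w-0 bay [-273.7  -94.1] q [ 0.33  0.41 -0.75  2.18  0.44  0.69  0.64]
-1 0.3 -0.5 2.7 0.1 0 0.2; -1 0.3 -0.5 2.7 0 0 0.2; -1 0.3 -0.6 2.6 0.1 0 0.3
--
-1 0 0 2.9 0 0 0; -1 0 0 3 0 0 0; -1 0 0 2.9 0 0 0
--
```

move_arm(
  targets="-1 0.3 -0.5 2.7 0 0 0.2; -1 0.3 -0.5 2.7 0 0 0.2; -1 0.4 -0.5 2.6 0 0 0.2; -1 0 0 0 0 0 0",
)

```text
clock: 2.52
eef_pos: [383.1, 44.7, 117.3]
tool_rot: [-3.137, -0.008, 2.911]
force: [-1.3, -0.3, 0.6]
width: 0.0
gripper_force: 0.0
```

move_arm(
  targets="-1 0 0 2.9 0 0 0; -1 0 0 2.9 0 0 0; -1 0 0 2.9 0 0 0; -1 0 0 0 0 0 0; -1 0 0 0 0 0 0",
)

```text
clock: 2.93
eef_pos: [388.1, 45.8, 44.8]
tool_rot: [-3.139, 0.002, 2.913]
force: [0.5, -0.4, -0.4]
width: 0.2
gripper_force: 0.0
```

```bash
python3 - <<'E'
from h import *
from cell import cams
st()
d=cams.get_image("scene"); cv2.imwrite("pics/scene1.png",d["color"][100:400,150:450,::-1].repeat(2,0).repeat(2,1)); np.save("pics/scene1.npy",d,allow_pickle=True)
E
```

```text
t2.93 pos [388.1  45.8  44.8] rot [-1.798e+02  1.000e-01  1.669e+02] F [ 0.5 -0.4 -0.4] w0 bay [-253.2  -99.9] q [ 0.04  0.69 -0.34  2.35  1.04  0.25  0.09]
```

View pics/scene1.png

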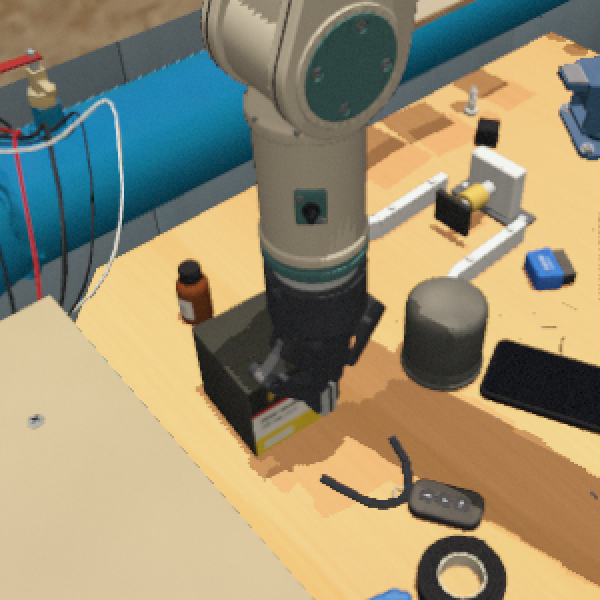

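Gripper stands free before the carton's robot-side face (fingers at about (320,395) of the crop), held up at z=45 by the wrist limit; I go forward and lower together.

move_arm(
  targets="-1 -0.3 0 0.4 0 0 0; -1 -0.3 0 0.4 0 0 0; -1 -0.3 0 0.4 0 0 0; -1 0 0 0 0 0 0",
)

```text
clock: 3.32
eef_pos: [396.0, 42.3, 33.0]
tool_rot: [-3.137, 0.002, 2.91]
force: [-4.4, -1.2, -0.1]
width: 0.3
gripper_force: 0.0
```

```bash
python3 -c "
from h import *
st()"
```

```text
t3.32 pos [396.   42.3  33. ] rot [-1.798e+02  1.000e-01  1.667e+02] F [-4.4 -1.2 -0.1] w0 bay [-251.5  -91.5] q [ 0.05  0.72 -0.34  2.34  1.11  0.25  0.03]
```

move_arm(
  targets="-1 -0.3 0 0 0 0 -0.4; -1 -0.3 0 0 0 0 -0.4; -1 -0.3 0 0 0 0 0; -1 -0.3 0 0 0 0 0; -1 -0.3 0 0 0 0 0",
)

```text
clock: 3.73
eef_pos: [411.7, 40.2, 32.8]
tool_rot: [-3.139, 0.003, 2.926]
force: [-2.0, -0.2, -0.8]
width: 0.3
gripper_force: 0.0
```

move_arm(
  targets="-1 -0.3 0 0 0 0 0; -1 -0.3 0 0 0 0 0; -1 -0.3 0 0 0 0 0; -1 -0.3 0 0 0 0 0; -1 0 0 0 0 0 0",
)

```text
clock: 4.15
eef_pos: [423.2, 38.0, 32.6]
tool_rot: [-3.14, 0.002, 2.926]
force: [-3.0, 0.8, 0.3]
width: 0.0
gripper_force: 0.0
```

```bash
python3 - <<'E'
from h import *
from cell import cams
st()
d=cams.get_image("top"); cv2.imwrite("pics/top1.png",cv2.resize(np.clip(d["color"][140:335,180:480,::-1]*1.5,0,255).astype(np.uint8),(780,507),interpolation=cv2.INTER_CUBIC)); np.save("pics/top1.npy",d,allow_pickle=True)
E
```

```text
t4.15 pos [423.2  38.   32.6] rot [-1.799e+02  1.000e-01  1.677e+02] F [-3.   0.8  0.3] w0 bay [-253.2  -64. ] q [ 0.13  0.74 -0.43  2.27  1.03  0.33  0.16]
```

View pics/top1.png

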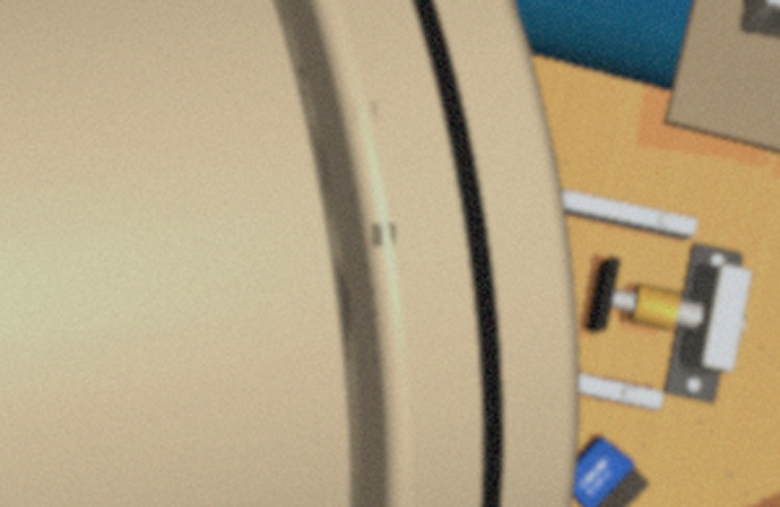

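The arm hides the carton from the top camera; finish the last few mm, then retreat to the start of the long push and look.

move_arm(
  targets="-1 -0.3 0 0 0 0 0; -1 -0.3 0 0 0 0 0; -1 0 0 0 0 0 0; -1 0.5 0 0 0 0 0; -1 0.5 0 0 0 0 0",
)

```text
clock: 4.62
eef_pos: [420.0, 38.7, 32.7]
tool_rot: [-3.14, 0.004, 2.925]
force: [0.2, -0.2, -0.4]
width: 0.0
gripper_force: 0.0
```

```bash
python3 - <<'E'
from h import *
from cell import read_state
st(); s=read_state()
p=s["eef_pos"].copy(); p[2]=150
a=plan(p,167.5,-1)
t=bay2w(-345,0)
a=plan([*t,150],77.5,0,start=a)
a=plan([*t,32],77.5,0,start=a)
E
```

```text
t4.62 pos [420.   38.7  32.7] rot [-179.9    0.2  167.6] F [ 0.2 -0.2 -0.4] w0 bay [-253.2  -67.2] q [ 0.12  0.74 -0.42  2.28  1.05  0.32  0.13]
-1 0 0 -3.9 0 0.1 0; -1 0 0 -3.9 0 0.1 0; -1 0 0 -3.9 -0.1 0 0.1
--
0 -0.5 0.7 0 0 0 6.9; 0 -0.4 0.8 0 0 0 6.9; 0 -0.3 0.8 0 0 0 6.9; 0 -0.2 0.8 0 0 0 6.9; 0 -0.1 0.9 0 0 0 6.9
0 0 0.9 0 0 0 6.9; 0 0.1 0.9 0 0 0 6.9; 0 0.1 0.9 0 0 0 6.9; 0 0.3 0.8 0 0 0 7; 0 0.3 0.8 0 0 0 6.9
0 0.5 0.8 0 0 0 7; 0 0.5 0.7 0 0 0 6.9; 0 0.6 0.6 0 0.1 0 7
--
0 0 0 3.9 0 0 0; 0 0 0 3.9 0 0 0; 0 0 0 4 0 0 0
--
```

move_arm(
  targets="-1 0.2 0 -3.9 0 0 0; -1 0 0 -3.9 0 0 0; -1 0 0 -3.9 0 0 0; 0 -0.5 0.7 0 0 0 6.9; 0 -0.4 0.8 0 0 0 6.9",
)

```text
clock: 5.03
eef_pos: [431.5, 50.6, 151.8]
tool_rot: [3.141, 0.008, 2.677]
force: [0.0, -0.0, -1.0]
width: 23.2
gripper_force: 0.0
```

move_arm(
  targets="0 -0.3 0.8 0 0 0 6.9; 0 -0.2 0.8 0 0 0 6.9; 0 -0.1 0.9 0 0 0 6.9; 0 0 0.9 0 0 0 6.9; 0 0.1 0.9 0 0 0 6.9",
)

```text
clock: 5.45
eef_pos: [462.3, 81.5, 149.7]
tool_rot: [3.14, 0.005, 2.077]
force: [-0.1, 0.9, 0.3]
width: 42.8
gripper_force: 0.0
```

move_arm(
  targets="0 0.1 0.9 0 0 0 6.9; 0 0.3 0.8 0 0 0 6.9; 0 0.3 0.8 0 0 0 6.9; 0 0.5 0.8 0 0 0 6.9; 0 0.5 0.7 0 0 0 6.9",
)

```text
clock: 5.87
eef_pos: [496.8, 109.2, 149.7]
tool_rot: [3.138, 0.003, 1.475]
force: [-0.1, 0.1, -0.3]
width: 42.5
gripper_force: 0.0
```

move_arm(
  targets="0 0.6 0.6 0 0 0 6.9; 0 2 0 0 0 0 0; 0 0 0 0 0 0 0; 0 0 0 0 0 0 0",
)

```text
clock: 6.2
eef_pos: [507.0, 134.9, 149.6]
tool_rot: [3.138, 0.002, 1.363]
force: [0.8, -0.2, -0.0]
width: 42.7
gripper_force: 0.0
```

```bash
python3 - <<'E'
from h import *
from cell import cams
st()
for n in("top","scene"):
    d=cams.get_image(n); np.save(f"pics/{n}2.npy",d,allow_pickle=True)
    I=d["color"][140:335,180:480] if n=="top" else d["color"][150:345,180:480]
    cv2.imwrite(f"pics/{n}2.png",cv2.resize(np.clip(I[:,:,::-1]*1.4,0,255).astype(np.uint8),(780,507),interpolation=cv2.INTER_CUBIC))
a=np.vstack([cv2.resize(cv2.imread(f"pics/{n}2.png"),(460,299)) for n in("top","scene")]);cv2.imwrite("pics/both2.png",a)
E
```

```text
t6.20 pos [507.  134.9 149.6] rot [1.798e+02 1.000e-01 7.810e+01] F [ 0.8 -0.2 -0. ] w43 bay [-366.    -3.1] q [-0.11  0.58 -0.31  1.94  0.28  0.66 -0.8 ]
```

View pics/both2.png

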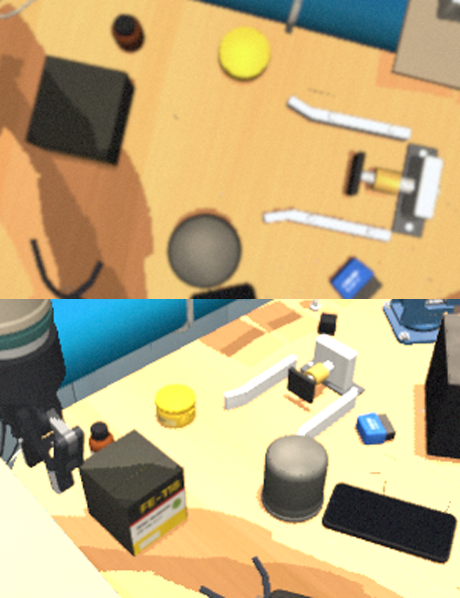

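The carton now stands free at display (80,110) in the top view, squared up with the bay; measure it.

```bash
python3 - <<'E'
import numpy as np,cv2
from h import *
d=np.load("pics/top2.npy",allow_pickle=True).item()
# top face is lighter than the side: show a strong enlargement
I=np.clip(d["color"][165:260,185:285].astype(float)*3,0,255).astype(np.uint8)
cv2.imwrite("pics/c2.png",cv2.resize(I,(600,570),interpolation=cv2.INTER_CUBIC)[:,:,::-1])
E
```

```text
(no output)
```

View pics/c2.png

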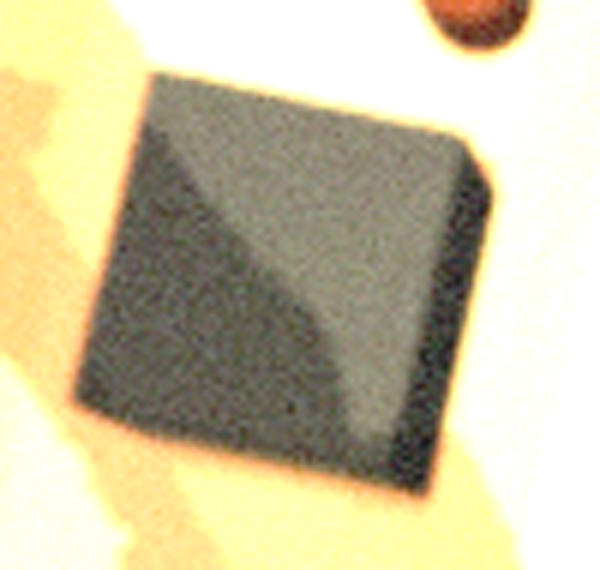

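Scale 6, offset (185,165): top corners (152,73), (463,137), (390,487), (74,400).

```bash
python3 - <<'E'
from h import *
d=np.load("pics/top2.npy",allow_pickle=True).item()
C=px2w(d,[[185+x/6,165+y/6] for x,y in [(152,73),(463,137),(388,480),(74,403)]],90)
print([np.linalg.norm(C[i]-C[(i+1)%4]).round(1) for i in range(4)],[np.degrees(np.arctan2(*(C[(i+1)%4]-C[i])[::-1])).round(1) for i in range(4)])
print(C.mean(0),w2bay(C.mean(0)),[w2bay(c).round(1).tolist() for c in C])
a=plan([*bay2w(-340,0),120],77.5,0)
a=plan([*bay2w(-340,0),30],77.5,0,start=a)
E
```

```text
[np.float64(81.7), np.float64(89.9), np.float64(82.4), np.float64(87.0)] [np.float64(-101.7), np.float64(168.6), np.float64(76.3), np.float64(-11.8)]
[486.98994181  38.1621947 ] [-267.16151331   -1.71347499] [[-308.7, 41.9], [-227.0, 43.1], [-225.3, -46.8], [-307.6, -45.1]]
0 -2.4 0.3 2.9 0.1 0.2 0.5
--
0 0 0 3 0 0 0; 0 0 0 3 0 0 0; 0 0 0 3 0.1 0 0
--
```

move_arm(
  targets="0 -2.4 0.3 2.9 0 0 0.6; 0 0 0 3 0 -2.5 0; 0 0 0 3 0 -2.5 0; 0 0 0 3.3 0 0 0; 0 0 0 0 0 0 0",
)

```text
clock: 6.72
eef_pos: [500.1, 103.2, 23.0]
tool_rot: [-3.136, 0.096, 1.351]
force: [-0.5, -0.6, 0.6]
width: 42.9
gripper_force: 0.0
```

```bash
python3 - <<'E'
from h import *
st()
plan([*bay2w(-325,-0.5),27],77.5,0,tilt=-5,step=5)
E
```

```text
t6.72 pos [500.1 103.2  23. ] rot [-179.7    5.5   77.4] F [-0.5 -0.6  0.6] w43 bay [-333.5   -3. ] q [-0.22  0.79 -0.14  2.    0.42  0.44 -0.93]
0 -0.4 0.1 -0.2 -0.2 0.2 -0.1; 0 -0.5 0.2 -0.1 -0.1 0.3 0
--
```

move_arm(
  targets="0 -0.4 0.1 -0.2 0 0 0; 0 -0.4 0.1 -0.2 0 0 0; 0 -0.3 0 0 0 0 0; 0 -0.4 0 0 0 0 0; 0 -0.4 0 0 0 0 0",
)

```text
clock: 7.13
eef_pos: [503.9, 87.5, 35.2]
tool_rot: [3.135, 0.086, 1.349]
force: [1.5, 4.4, 0.4]
width: 42.3
gripper_force: 2.2
```

move_arm(
  targets="0 -0.4 0 0 0 0 0; 0 -0.4 0 0 0 0 0; 0 -0.5 0 0 0 0 0; 0 -0.5 0 0 0 0 0; 0 -0.5 0 0 0 0 0",
)

```text
clock: 7.55
eef_pos: [496.6, 63.7, 35.5]
tool_rot: [3.139, 0.09, 1.35]
force: [0.7, 2.1, -0.7]
width: 42.5
gripper_force: 1.4
```

```bash
python3 - <<'E'
from h import *
st()
E
```

```text
t7.55 pos [496.6  63.7  35.5] rot [179.9   5.2  77.3] F [ 0.7  2.1 -0.7] w43 bay [-294.2    2.2] q [-0.15  0.76 -0.14  2.04  0.44  0.42 -0.88]
```

move_arm(
  targets="0 -0.6 0 0.2 0 0 0; 0 -0.7 -0.1 0.2 0 0 0; 0 -0.7 -0.1 0.2 0 0 0; 0 -0.7 0 0.2 0 0 0; 0 -0.7 0 0.2 0 0 0",
)

```text
clock: 7.97
eef_pos: [489.1, 32.7, 29.2]
tool_rot: [3.136, 0.086, 1.351]
force: [1.6, 8.9, 5.2]
width: 43.1
gripper_force: 4.0
```

move_arm(
  targets="0 -0.7 0 0.1 0 0 0; 0 -0.7 0 0.1 0 0 0; 0 -0.7 0 0.1 0 0 0; 0 -0.7 0 0.1 0 0 0; 0 -0.5 0 0 0 0 0",
)

```text
clock: 8.38
eef_pos: [480.8, -1.1, 27.8]
tool_rot: [3.138, 0.088, 1.35]
force: [2.1, 2.7, -1.0]
width: 42.9
gripper_force: 1.5
```

```bash
python3 - <<'E'
from h import *
from cell import cams
st()
I=[]
for n,r in(("top",(150,320)),("scene",(160,330))):
    d=cams.get_image(n); np.save(f"pics/{n}3.npy",d,allow_pickle=True)
    I.append(np.clip(d["color"][r[0]:r[1],200:470,::-1]*1.5,0,255).astype(np.uint8))
cv2.imwrite("pics/b3.png",cv2.resize(np.vstack(I),(470,592),interpolation=cv2.INTER_CUBIC))
E
```

```text
t8.38 pos [480.8  -1.1  27.8] rot [179.8   5.   77.4] F [ 2.1  2.7 -1. ] w43 bay [-227.5    0.8] q [-0.04  0.75 -0.11  2.11  0.5   0.34 -0.82]
```

View pics/b3.png

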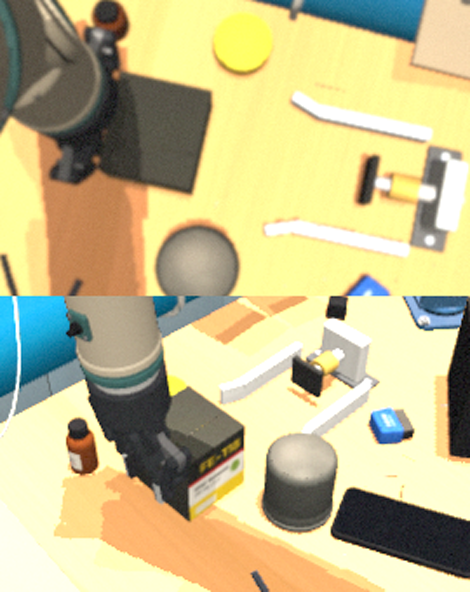

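In line so far; the gripper's near end sits at display (70,180) (top part) - check how wide it really is against the filter.

```bash
python3 - <<'E'
from h import *
d=np.load("pics/top3.npy",allow_pickle=True).item()
k=270/470
for z in(30,60,80,110):
    P=px2w(d,[[200+x*k,150+y*k] for x,y in[(65,180),(80,182),(85,30),(117,32)]],z); print(z,[w2bay(p).round(0).tolist() for p in P])
C=px2w(d,[[200+x*k,150+y*k] for x,y in[(210,91),(190,191),(212,96)]],90);print("front",[w2bay(p).round(1).tolist() for p in C])
C=px2w(d,[[200+x*k,150+y*k] for x,y in[(210,91),(190,191),(212,96)]],0);print("front0",[w2bay(p).round(1).tolist() for p in C])
P=px2w(d,[[200+198*k,150+270*k]],75);print(w2bay(P[0]))
E
```

```text
30 [[-251.0, -61.0], [-237.0, -60.0], [-266.0, 82.0], [-236.0, 87.0]]
60 [[-246.0, -62.0], [-232.0, -61.0], [-260.0, 76.0], [-231.0, 81.0]]
80 [[-242.0, -63.0], [-229.0, -62.0], [-256.0, 72.0], [-228.0, 76.0]]
110 [[-237.0, -64.0], [-224.0, -63.0], [-251.0, 66.0], [-223.0, 70.0]]
front [[-134.5, 40.8], [-132.3, -48.9], [-131.8, 36.8]]
front0 [[-138.2, 55.5], [-135.7, -44.1], [-135.2, 51.2]]
[-110.64493954 -114.35373141]
```

move_arm(
  targets="0 -0.6 0.1 0.1 0 0 0; 0 -0.6 0.1 0 0 0 0; 0 -0.6 0.1 0.1 0 0 0; 0 -0.6 0.1 0 0 0 0; 0 -0.6 0.1 0.1 0 0 0",
)

```text
clock: 8.9
eef_pos: [477.7, -32.5, 27.0]
tool_rot: [3.14, 0.09, 1.35]
force: [0.1, 6.3, 4.6]
width: 42.8
gripper_force: 3.4
```

move_arm(
  targets="0 -0.6 0.1 0.1 0 0 0; 0 -0.6 0.1 0 0 0 0; 0 -0.6 0.1 0.1 0 0 0; 0 -0.6 0 0 0 0 0; 0 -0.5 0 0.1 0 0 0",
)

```text
clock: 9.32
eef_pos: [474.5, -62.3, 26.7]
tool_rot: [3.14, 0.091, 1.349]
force: [1.8, 5.6, 5.2]
width: 42.5
gripper_force: 3.3
```

```bash
python3 - <<'E'
from h import *
from cell import cams
st()
I=[]
for n,r in(("top",(150,320)),("scene",(160,330))):
    d=cams.get_image(n); np.save(f"pics/{n}4.npy",d,allow_pickle=True)
    I.append(np.clip(d["color"][r[0]:r[1],200:470,::-1]*1.5,0,255).astype(np.uint8))
cv2.imwrite("pics/b4.png",cv2.resize(np.vstack(I),(470,592),interpolation=cv2.INTER_CUBIC))
E
```

```text
t9.32 pos [474.5 -62.3  26.7] rot [179.9   5.2  77.3] F [1.8 5.6 5.2] w43 bay [-166.3    7.8] q [ 0.08  0.75 -0.11  2.13  0.54  0.33 -0.74]
```

View pics/b4.png

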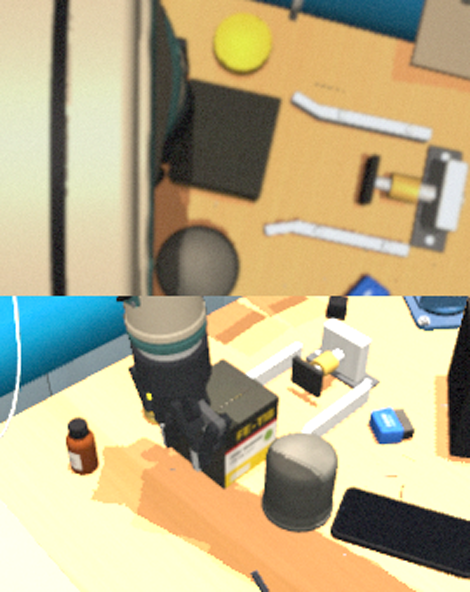

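Carton enters between filter and tub, front corners at display (279,97) and (259,198); it clears the filter (top at (238,260)) and aims between the rail mouths.

```bash
python3 - <<'E'
from h import *
d=np.load("pics/top4.npy",allow_pickle=True).item()
k=270/470
C=px2w(d,[[200+x*k,150+y*k] for x,y in[(280,97),(259,199),(192,79)]],90)
print([w2bay(p).round(1).tolist() for p in C], "ang",np.degrees(np.arctan2(*(C[1]-C[0])[::-1])),"want 167.5")
E
```

```text
[[-73.3, 49.0], [-72.2, -42.6], [-152.3, 47.8]] ang 168.1876727743914 want 167.5
```

move_arm(
  targets="0 -0.6 0 0.1 0 0 0; 0 -0.6 -0.1 0 0 0 0; 0 -0.6 0 0.1 0 0 0; 0 -0.6 0 0 0 0 0; 0 -0.6 0 0.1 0 0 0",
)

```text
clock: 9.83
eef_pos: [467.0, -91.0, 26.5]
tool_rot: [3.14, 0.09, 1.35]
force: [0.3, 5.0, 3.7]
width: 42.9
gripper_force: 2.9
```

move_arm(
  targets="0 -0.6 0 0.1 0 0 0; 0 -0.6 -0.1 0 0 0 0; 0 -0.6 0 0.1 0 0 0; 0 -0.5 0 0 0 0 0; 0 -0.4 0 0 0 0 0",
)

```text
clock: 10.25
eef_pos: [459.6, -117.8, 26.8]
tool_rot: [3.14, 0.091, 1.349]
force: [1.5, 2.3, -2.0]
width: 42.5
gripper_force: 1.3
```

move_arm(
  targets="0 -0.3 0 0.1 0 0 0; 0 -0.3 0 0 0 0 0; 0 -0.3 0 0 0 0 0; 0 -0.2 0 0 0 0 0; 0 -0.2 0 0 0 0 0",
)

```text
clock: 10.67
eef_pos: [457.2, -129.7, 27.0]
tool_rot: [3.14, 0.09, 1.349]
force: [0.0, 2.5, -1.3]
width: 42.7
gripper_force: 1.3
```

```bash
python3 - <<'E'
from h import *
st()
E
```

```text
t10.67 pos [ 457.2 -129.7   27. ] rot [179.9   5.2  77.3] F [ 0.   2.5 -1.3] w43 bay [-96.8   5.5] q [ 0.23  0.75 -0.11  2.15  0.59  0.3  -0.65]
```

move_arm(
  targets="0 -0.2 0 0 0 0 0; 0 -0.2 0 0 0 0 0; 0 -0.2 0 0 0 0 0; 0 -0.2 0 0 0 0 0; 0 -0.2 0 0 0 0 0",
)

```text
clock: 11.08
eef_pos: [455.3, -139.2, 28.1]
tool_rot: [3.139, 0.09, 1.35]
force: [1.1, 3.3, -1.7]
width: 42.5
gripper_force: 1.3
```

move_arm(
  targets="0 -0.1 0 0 0 0 0; 0 -0.1 0 0 0 0 0; 0 -0.1 0 0 0 0 0; 0 -0.1 0 0 0 0 0; 0 -0.1 0 0 0 0 0",
)

```text
clock: 11.5
eef_pos: [454.3, -143.9, 28.5]
tool_rot: [3.139, 0.09, 1.35]
force: [0.7, 2.0, -1.7]
width: 42.8
gripper_force: 1.3
```

move_arm(
  targets="0 -0.1 0 0 0 0 0; 0 -0.1 0 0 0 0 0; 0 -0.1 0 0 0 0 0; 0 -0.1 0 0 0 0 0",
)

```text
clock: 11.83
eef_pos: [453.4, -147.8, 28.9]
tool_rot: [3.139, 0.09, 1.35]
force: [0.3, 2.3, -1.3]
width: 42.5
gripper_force: 1.3
```

move_arm(
  targets="0 -0.1 0 0 0 0 0; 0 -0.1 0 0 0 0 0; 0 -0.1 0 0 0 0 0",
)

```text
clock: 12.08
eef_pos: [452.7, -150.8, 29.1]
tool_rot: [3.139, 0.09, 1.35]
force: [0.3, 2.1, -2.0]
width: 42.7
gripper_force: 1.3
```

```bash
python3 - <<'E'
from h import *
st()
E
```

```text
t12.08 pos [ 452.7 -150.8   29.1] rot [179.9   5.2  77.3] F [ 0.3  2.1 -2. ] w43 bay [-75.3   5.7] q [ 0.28  0.74 -0.12  2.15  0.6   0.31 -0.61]
```

move_arm(
  targets="0 -0.1 0 0 0 0 0; 0 -0.1 0 0 0 0 0; 0 -0.1 0 0 0 0 0",
)

```text
clock: 12.33
eef_pos: [452.2, -153.2, 29.4]
tool_rot: [3.139, 0.089, 1.35]
force: [0.6, 4.2, -1.6]
width: 43.0
gripper_force: 2.4
```

move_arm(
  targets="0 -0.1 0 0 0 0 0; 0 -0.1 0 0 0 0 0",
)

```text
clock: 12.5
eef_pos: [451.9, -154.3, 29.4]
tool_rot: [3.139, 0.088, 1.351]
force: [0.7, 6.8, -1.9]
width: 42.8
gripper_force: 3.5
```

move_arm(
  targets="0 -0.1 0 0 0 0 0; 0 -0.1 0 0 0 0 0; 0 0 0 0 0 0 0",
)

```text
clock: 12.75
eef_pos: [451.7, -155.3, 29.5]
tool_rot: [3.139, 0.087, 1.352]
force: [0.6, 7.7, -2.6]
width: 42.8
gripper_force: 3.9
```

```bash
python3 - <<'E'
from h import *
st()
E
```

```text
t12.75 pos [ 451.7 -155.3   29.5] rot [179.8   5.   77.4] F [ 0.6  7.7 -2.6] w43 bay [-70.6   5.7] q [ 0.29  0.74 -0.13  2.14  0.6   0.31 -0.6 ]
```

move_arm(
  targets="0 -0.1 0 0 0 0 0; 0 -0.1 0 0 0 0 0; 0 -0.1 0 0 0 0 0; 0 0 0 0 0 0 0",
)

```text
clock: 13.08
eef_pos: [451.3, -156.7, 29.6]
tool_rot: [3.139, 0.085, 1.353]
force: [1.0, 12.1, -2.2]
width: 43.0
gripper_force: 5.5
```

move_arm(
  targets="0 -0.1 0 0 0 0 0; 0 0 0 0 0 0 0; 0 0 0 0 0 0 0; 0 0 0 0 0 0 0; 0 0 0 0 0 0 0",
)

```text
clock: 13.5
eef_pos: [451.2, -157.2, 29.6]
tool_rot: [3.139, 0.084, 1.353]
force: [1.8, 12.1, -3.6]
width: 42.9
gripper_force: 6.0
```

move_arm(
  targets="0 0 0 0 0 0 0; 0 0 0 0 0 0 0; 0 0 0 0 0 0 0; 0 0 0 0 0 0 0",
)

```text
clock: 13.83
eef_pos: [451.2, -157.2, 29.6]
tool_rot: [3.139, 0.084, 1.353]
force: [2.3, 12.3, -3.5]
width: 42.7
gripper_force: 6.0
```

```bash
python3 - <<'E'
from h import *
st()
E
```

```text
t13.83 pos [ 451.2 -157.2   29.6] rot [179.8   4.8  77.5] F [ 2.3 12.3 -3.5] w43 bay [-68.7   5.6] q [ 0.3   0.74 -0.13  2.14  0.6   0.31 -0.59]
```

move_arm(
  targets="0 0.2 0 0 0 0 0; 0 0.2 0 0 0 0 0; 0 0.2 0 0 0 0 0; 0 0.2 0 0 0 0 0; 0 0.2 0 0 0 0 0",
)

```text
clock: 14.25
eef_pos: [452.1, -152.9, 29.4]
tool_rot: [3.139, 0.092, 1.348]
force: [0.6, -1.0, -0.7]
width: 42.6
gripper_force: 0.0
```

move_arm(
  targets="0 0.5 0 0 0 0 0; 0 0.8 0 -0.1 0 0 0; 0 1 0 -0.1 0 0 0; 0 1 0 -0.1 0 0 0; 0 0 0 0 0 0 0",
)

```text
clock: 14.67
eef_pos: [461.0, -116.0, 29.3]
tool_rot: [3.138, 0.088, 1.354]
force: [0.7, 0.3, -0.2]
width: 42.8
gripper_force: 0.0
```

move_arm(
  targets="0 0 0 -3 0 0 0; 0 0 0 -4 0 0 0; 0 0 0 -4 0 0 0; 0 0 0 -4 0 0 0; 0 0 0 0 0 0 0",
)

```text
clock: 15.08
eef_pos: [466.7, -105.3, 185.0]
tool_rot: [3.127, 0.088, 1.35]
force: [-0.9, -1.1, -0.5]
width: 42.7
gripper_force: 0.0
```

move_arm(
  targets="0 4 0 0 0 0 0; 0 4 0 0 0 0 0; 0 4 0 0 0 0 0; 0 4 0 0 0 0 0; 0 4 0 0 0 0 0",
)

```text
clock: 15.5
eef_pos: [506.0, 90.0, 160.6]
tool_rot: [3.139, 0.09, 1.35]
force: [0.2, 0.1, 0.4]
width: 42.8
gripper_force: 0.0
```

```bash
python3 - <<'E'
from h import *
from cell import cams
st()
d=cams.get_image("top"); np.save("pics/top5.npy",d,allow_pickle=True)
I=np.clip(d["color"][180:310,330:480,::-1].astype(float)*1.7,0,255).astype(np.uint8)
cv2.imwrite("pics/b5.png",cv2.resize(I,(690,598),interpolation=cv2.INTER_CUBIC))
E
```

```text
t15.50 pos [506.   90.  160.6] rot [179.9   5.2  77.3] F [0.2 0.1 0.4] w43 bay [-321.9    5.6] q [-0.06  0.57 -0.34  1.93  0.38  0.75 -0.86]
```

View pics/b5.png

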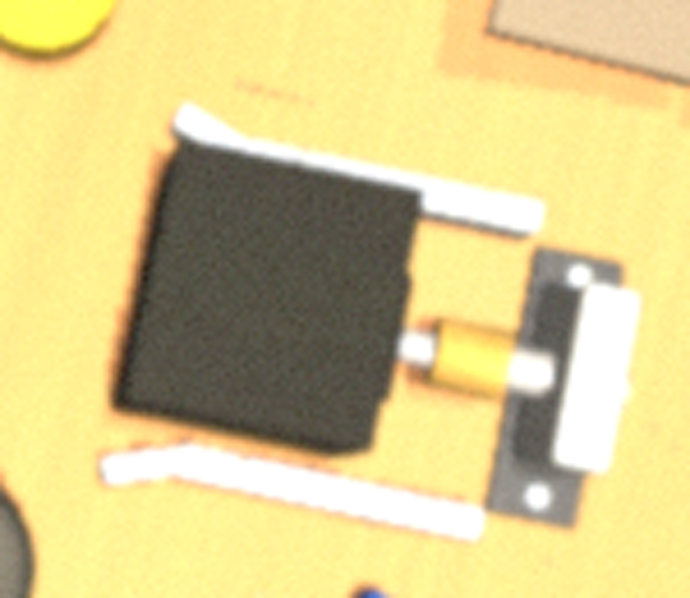

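The carton stands square between the rails, front face against the pad at display (400,340). It is let go and the arm is clear, so I hand it in.

move_arm(
  targets="0 0 0 0 0 0 0; 0 0 0 0 0 0 0; 0 0 0 0 0 0 0",
)

```text
clock: 15.8
eef_pos: [505.5, 86.7, 160.5]
tool_rot: [3.14, 0.092, 1.348]
force: [-0.4, -0.8, -0.7]
width: 42.5
gripper_force: 0.0
```

```bash
python3 - <<'E'
from h import *
from cell import order
d=np.load("pics/top5.npy",allow_pickle=True).item()
C=px2w(d,[[330+x/4.6,180+y/4.6] for x,y in[(185,143),(420,192)]],90); print([w2bay(c).round(1).tolist() for c in C])
print(order.finish_job())
E
```

```text
[[-57.5, 44.1], [22.3, 45.1]]
the job is handed in; nothing more can be done
None
```

The carton was slid into the bay, pressed against the pad at about 10 N (12 N at the fingers, less friction) for over 0.3 s, then let go; it stands square between the rails and the job is handed in at about 16 s, with no verdict returned.

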